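# Feed a short bar home in the bench shear with the push stick

## Robot

A 6-joint arm with a two-finger parallel gripper is mounted at the origin on the work surface. World frame = base frame: x ahead of the robot, y to its left, z up, the work surface at z = 0. Lengths are in m, angles in rad, forces in N, time in s.
With the tool pointing down it reaches from about 0.325 to 0.775 m from the base axis. Payload 9.3 kg.
Tool frame: the origin (TCP) lies between the finger pads; the fingertips stand 14 mm ahead of it and the grasp point (between the pads) lies 5 mm behind it; z points along the fingers, y is the line along which they close (so a half turn about z gives the same grasp; the last joint's range is limited). The gripper opens to 85 mm and grips with 20 to 120 N. Pads are 22 mm wide; open, the fingers measure 114 mm over their backs; the gripper's body (76 mm by 85 mm) begins 54 mm behind the grasp point. The pads swing forward as they close: fully open they stand 13 mm farther back than shut.
Start: joints at [-1.304, 0.259, 0.021, 1.334, 0, 1.418], TCP at [0.224, -0.502, 0.245] pointing down, gripper open.
Joint ranges: [-3.04, 3.04], [-0.91, 1.82], [-1.04, 1.36], [-1.92, 1.95], [-1.52, 1.45], [-3.14, 3.14]. Speed limits (rad/s): [2.22, 2.22, 2.79, 3.14, 3.14, 3.14].

## Interface

Orientations are given as a rotation vector (axis times angle).
In Python, from bench import robot, capture gives the robot as it stands.
- The arm moves only by the tool servo_tool, never from a script. Its arguments are lists of equal length, an entry for each row: "delta_pos": the shift along the world's x, y, z in cm, a list of three; "dr": the turn, a rotation vector about the world's x, y, z in degrees, a list of three; "hand": the opening, from 0 (shut) to 1 (fully open). A call has 1 to 10 rows; each row is the pose to reach, as a shift and turn from the pose commanded when the call began; what a row does not reach only later rows make up. A row lasts 1/12 s, in which the tool goes at most 41.7 mm and 7.16 degrees, less where a joint would pass 70% of its speed; a pose out of reach is approached as far as the arm can. A call with a gripper value outside its range is refused whole. The fingers move at their own pace and stop on an object; "grip_force" is the grip in N (left out, the last holds). Time passes only in rows, so rows that repeat a pose let the fingers close. It gives the time, the measured TCP pose, the force, the opening and the grip force at its end, in the units of the state.
- robot.sense(): the state, without advancing time (a new reading comes with each control period).
- capture(name): name is "scene" or "side" or "wrist"; returns a dict with "frame" (480x640x3 uint8, blue, green, red), "z_map" (480x640 float32, m along the optical axis (not along the pixel's ray), 0 where there is no reading), "K" (3x3 intrinsics, pixels), "R" (3x3) and "t" (3): a world point X has camera coordinates R X + t. Camera axes: x right, y down, z forward; pixel columns grow to the right and rows downward; lengths in m; the calibration is good to about 2 mm. The wrist camera is an equidistant fisheye: a pixel r from the principal point sees the ray r / f radians off the axis. A picture is of the moment at which its call begins.
- robot.job_done(): hands the job in; it is judged then, once.
The state is a dict: "clock": time; "qpos": joint angles; "joint_velocities": joint speeds; "effort": joint torques, N m; "position": TCP position; "eef_rot": TCP orientation; "contact_force": force on the tool from outside, world axes, zero at the start; "wrist_torque": the same for the moment, N m; "finger_gap": opening from 0.0 (shut) to 1.0 (fully open); "grip_force": force on a finger pad.
Only numpy, scipy, OpenCV 4.12 (cv2) and the standard library are available. Lean on these libraries where they do the work, as an engineer would, in place of code of your own. Each camera call takes 0.05 s, during which the arm holds its last target. There are 200 camera calls.

## Task

The last short piece of flat bar has to go home in the bench shear ready for its cut, and hands stay out: lift the wooden push stick up off its two hooks, and with it slide the bar along the feed bed, in under the hood, until you feel it come up firmly against the sprung back stop hidden inside, pressing gently and not ramming it. Leave the bar there, resting against the stop, draw the stick out and lay it flat on the bench top without dropping it. Do not touch the bar with the gripper, and leave the billet, the tin and the spanner as they are.

Things in the scene. Friction and masses are not known exactly. Their poses are not given: they have to be found in the camera images.
- feed: Fixed feed bed of the bench shear: dark steel slab 360 mm long, 150 wide, top 45 mm above the bench. Origin on the bench top under the middle of the hood's mouth; x = feed direction (into the hood), z up; the bed runs from x = -160 to +200 mm. Two steel guide rails, 14 mm high and 8 thick, stand on it: 56 mm apart (inside) from x = 0 on, flaring to about 130 mm apart at x = -160 mm.
- shear: Fixed cream hood on the bed, same frame as the bed. Open mouth at x = 0, 90 mm wide, 50 high over the bed; closed end x = 200 mm; roof top at z = 105 mm; cheek plates and lever rise from x = 90 mm to 350 mm high. On the lane's middle inside, unseen, a sprung stop plate faces the mouth, set anywhere from x = 75 to 135 mm; it gives 12 mm at 1.5 N per mm, then is solid; over 25 N is ramming.
- mouth (a point): Middle of the hood's mouth at the level of the bed's top (feed frame 0, 0, 45 mm); axes as the feed bed.
- bar: Loose plain steel flat bar, 90 long (x) x 50 wide (y) x 16 thick, 0.45 to 0.67 kg, lying on the bed between the flared rails in front of the hood, a little askew. Origin at the centre of its underside, x along its length.
- rack: Fixed low rack: base 180 x 50 x 10 mm, origin at its centre on the bench; two upturned wire hooks (8 mm thick) at x = -55 and +55 mm, open at the top, each a U 20 mm wide inside across y, whose bottom is 103 mm and tips 122 mm above the bench.
- pusher: Push stick of pale wood, 120 g, 250 mm long: a 14 x 14 mm square rod with at its front (+x) end a T-head 40 wide (y), 24 high (z), 12 thick. Origin on the rod's axis at mid-length (head's front face at x = +125 mm, rear end at x = -125 mm), z up. It hangs level across both hooks with the axis 110 mm above the bench, the head towards the rack's +x.
- push_face (a point): Centre of the flat front face of the push stick's head.
- billet: Bystander: rusty steel round, diameter 42, 70 mm high, standing on the bench; origin at the centre of its foot.
- tin: Bystander: small white closed pot, diameter 52, 55 mm high, standing on the bench; origin at the centre of its foot.
- spanner: Bystander: steel spanner 150 mm long lying flat on the bench, handle to its -x; origin at its middle underneath.
Not all that is in view belongs to the job. Of the things like the rack, leave any that is purple, white or yellow; of the rest the larger one is meant.

How it is judged:
On the way, in this order (a step that is already met when the one before it is completed fails the run):
1. the push stick is lifted clear of its hooks (height (world z) of pusher above 0.145 m and contact force between pusher and rack below 0.05 N), for 0.1 s.
2. pushed by the stick, the bar bears on the back stop with at least 4 N (contact force between bar and shear above 4 N and contact force between pusher and bar above 4 N), for 0.1 s.
At the end, for the whole second after the job is handed in: The bar lies still and flat on the bed under the hood, still touching the sprung stop (more than 0.2 N between them). The push stick lies still and flat on the bench top (axis below 25 mm, tilt below 0.15 rad), touching neither the bar nor the shear (contact force between bar and shear above 0.2 N and x of bar in the frame of feed above 0.02 m and angle between bar's own z axis and vertical below 0.1 rad and linear speed of each of bar, pusher below 0.02 m/s and height (world z) of pusher below 0.025 m and angle between pusher's own z axis and vertical below 0.15 rad and contact force between pusher and bar below 0.05 N and contact force between pusher and feed below 0.05 N).
It fails at once if the stop is rammed with more than 25 N (contact force between bar and shear above 25 N).
It fails at once if the gripper or arm touches the bar (contact force between any of the fingers, the arm and bar above 0.5 N).
It fails at once if the push stick is dropped (falls faster than 0.6 m/s out of the fingers) (contact force between the fingers and pusher below 0.1 N and linear speed of pusher above 0.6 m/s).
It fails at once if the billet, tin or spanner is moved by more than 20 mm, or the billet or tin tipped (distance of any of billet, tin, spanner from where it was at the start of the episode above 0.02 m or angle between any of billet, tin's own z axis and vertical above 0.3 rad).
It also fails if it takes over 64 s, if anything falls off the work surface, if the arm or the gripper's body presses on something with over 40 N, if the wrist force passes 120 N, or if a joint passes its speed limit or range.

## Working session

There is one attempt and no reset: what is moved stays moved. The work goes in short steps, Python scripts to look and compute and a tool call to move; the robot and the scene stay as the last step left them, time stands still between calls to the robot, and variables do not carry over. Pictures are saved under pics/ and viewed, at most 10 in all, crops included, and the job is handed in when it is done.

Besides the shell and the picture viewer there is one more tool, called after "Request:" in YAML: its name, and indented under it one key for each argument. servo_tool: Moves the arm, as the interface text tells. Its arguments: {"type":"object","properties":{"delta_pos":{"type":"array"},"dr":{"type":"array"},"hand":{"type":"array"},"grip_force":{"type":"number"}},"required":["delta_pos","dr","hand"]}

```bash
mkdir -p pics; cat > h.py <<'E'
import numpy as np,cv2
from bench import robot,capture
def save(n):
    import pickle
    c=capture(n); pickle.dump(c,open(f'pics/{n}.pkl','wb')); cv2.imwrite(f'pics/{n}0.png',c['frame']); return c
def load(n):
    import pickle
    return pickle.load(open(f'pics/{n}.pkl','rb'))
def w(c,u,v,z=None):
    K=c['K'];R=c['R'];t=c['t']
    ray=np.array([(u-K[0,2])/K[0,0],(v-K[1,2])/K[1,1],1])
    if z is None:
        d=c['z_map'][int(round(v)),int(round(u))]
        return R.T@(ray*d-t)
    o=-R.T@t; r=R.T@ray
    return o+r*(z-o[2])/r[2]
E
python3 - <<'E'
from h import *
a=save('scene');b=save('side')
for c in(a,b):print(-c['R'].T@c['t'],c['K'][0,0])
print(robot.sense())
E
```

```text
[0.99776754 0.79663782 0.79518039] 568.5694383247445
[0.33276146 0.7704955  0.85687593] 465.04999213012167
{'clock': 0.1, 'qpos': array([-1.30359076e+00,  2.59138514e-01,  2.08222043e-02,  1.33365826e+00,
        2.59729354e-05,  1.41821439e+00]), 'joint_velocities': array([ 0.00223765, -0.00112311,  0.00061548, -0.00060224, -0.00034373,
        0.00060022]), 'effort': array([ 8.11549748e-03, -5.56693876e+01,  3.45071340e+01,  1.16457752e-02,
        1.13780209e-04, -2.30843500e-05]), 'position': array([ 0.22411312, -0.50202247,  0.24471909]), 'eef_rot': array([-3.07149236e+00, -6.54324209e-01,  6.52579431e-05]), 'contact_force': array([-0.23048466,  0.09721521,  0.03112016]), 'wrist_torque': array([-0.011759  ,  0.00641103, -0.00225591]), 'grip_force': 0.0, 'finger_gap': 1.0018930887930786}
```

View pics/scene0.png

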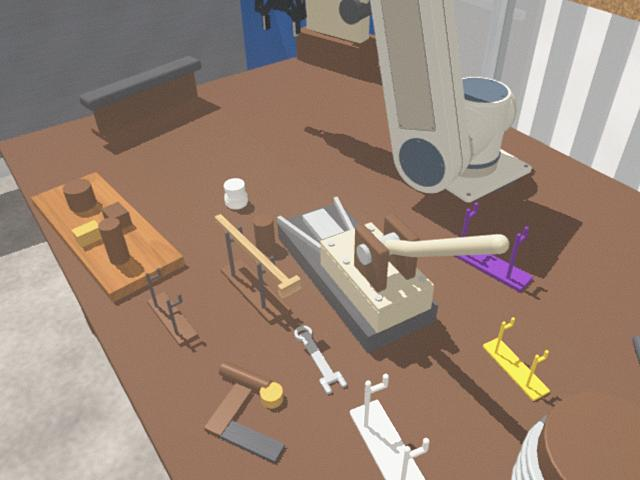

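View pics/side0.png

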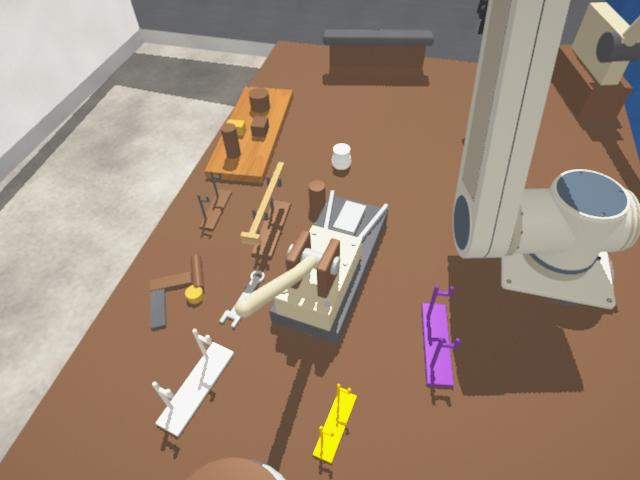

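The stick lies on the large brown rack: head at scene (288,286) / side (250,238), rear at (220,220) / (281,167). The bar is at scene (322,222) / side (349,216) in front of the hood. The billet stands between rack and bed at (263,228). Now I'll take enlarged crops.

```bash
python3 - <<'E'
from h import *
a=load('scene')['frame'];b=load('side')['frame']
cv2.imwrite('pics/c1.png',cv2.resize(a[170:350,200:440],None,fx=3.3,fy=3.3,interpolation=cv2.INTER_CUBIC))
cv2.imwrite('pics/c2.png',cv2.resize(b[140:340,200:400],None,fx=3,fy=3,interpolation=cv2.INTER_CUBIC))
E
```

```text
(no output)
```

View pics/c1.png

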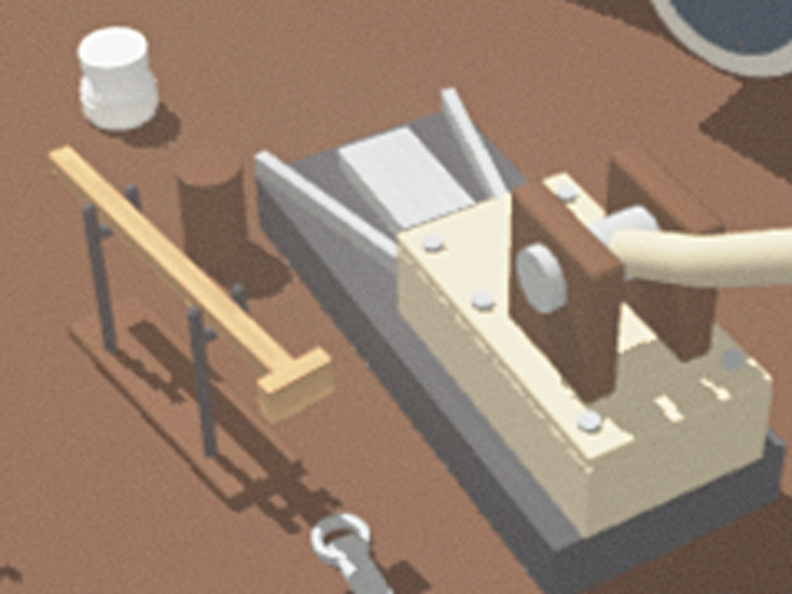

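View pics/c2.png

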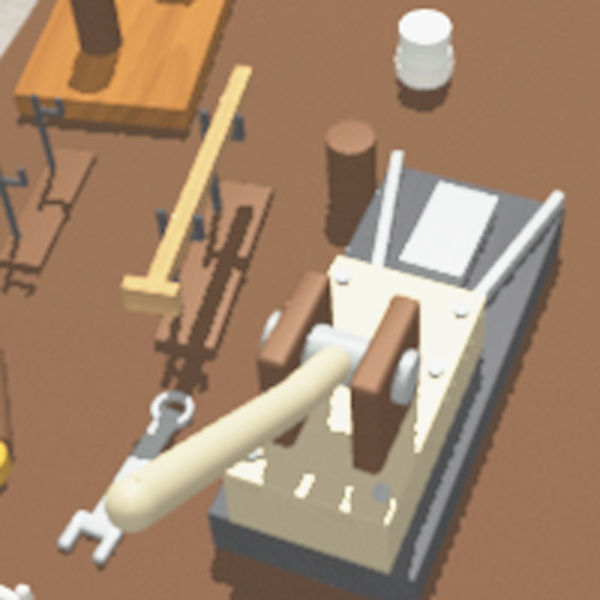

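```bash
cat > m.py <<'E'
from h import *
A=load('scene');B=load('side')
P=lambda c:np.hstack([c['R'],c['t'].reshape(3,1)]); 
a=lambda p:np.array([p[0]/3.3+200-.35,p[1]/3.3+170-.35]); b=lambda p:np.array([p[0]/3+200-.33,p[1]/3+140-.33])
pts=dict(rear=((62,152),(243,68)),headL_topfront=((258,384),(180,305)),headR=((330,354),(123,298)),
roofFL=((400,236),(335,258)),roofFR=((563,176),(486,298)),
barFL=((340,150),(440,183)),barFR=((408,128),(499,195)),
railL=((260,157),(398,154)),railR=((449,93),(558,196)),
billet=((210,163),(351,138)),tin=((114,48),(425,27)),rodmid=((200,275),(195,185)))
for k,(p,q) in pts.items():
    p=a(p);q=b(q)
    X=cv2.triangulatePoints(A['K']@P(A),B['K']@P(B),p.astype(float),q.astype(float));X=(X[:3]/X[3]).ravel()
    print(k,'tri',X.round(4),'depthA',w(A,*p).round(4),'depthB',w(B,*q).round(4))
E
python3 m.py
```

```text
rear tri [ 0.6647 -0.0454  0.1148] depthA [ 0.6661 -0.041   0.117 ] depthB [ 0.6636 -0.0436  0.1188]
headL_topfront tri [0.6524 0.1556 0.0679] depthA [0.6759 0.1939 0.1194] depthB [0.6362 0.1913 0.1002]
headR tri [0.6543 0.2324 0.1555] depthA [0.571  0.0929 0.0016] depthB [0.6747 0.2004 0.1076]
roofFL tri [0.5401 0.1255 0.1032] depthA [0.5402 0.1261 0.103 ] depthB [0.54   0.1255 0.1043]
roofFR tri [0.4269 0.1328 0.0979] depthA [0.433  0.1405 0.105 ] depthB [0.4337 0.0862 0.0442]
barFL tri [ 0.492  -0.0113  0.0576] depthA [ 0.4941 -0.0072  0.0603] depthB [ 0.4913 -0.0082  0.0624]
barFR tri [ 0.4428 -0.0062  0.0577] depthA [ 0.4312 -0.0212  0.041 ] depthB [ 0.4452 -0.0228  0.0454]
railL tri [ 0.5341 -0.041   0.0528] depthA [ 0.5373 -0.0346  0.0575] depthB [ 0.5323 -0.0338  0.0614]
railR tri [ 0.3976 -0.0215  0.0557] depthA [ 0.397  -0.0218  0.0546] depthB [ 0.3974 -0.0186  0.0598]
billet tri [ 0.5725 -0.036   0.0683] depthA [ 0.5727 -0.0355  0.0686] depthB [ 0.5714 -0.0323  0.0721]
tin tri [ 0.55   -0.2076  0.0516] depthA [ 0.5523 -0.2018  0.0548] depthB [ 0.5495 -0.2056  0.0551]
rodmid tri [0.6557 0.0983 0.1183] depthA [0.6552 0.1001 0.1153] depthB [0.6582 0.0902 0.1168]
```

```bash
cat > m2.py <<'E'
from h import *
def cloud(c):
    v,u=np.mgrid[0:480,0:640];d=c['z_map'];m=d>0;K=c['K']
    p=np.stack([(u-K[0,2])/K[0,0]*d,(v-K[1,2])/K[1,1]*d,d],-1)[m]
    return (p-c['t'])@c['R'],c['frame'][m]
def rect(n,p):
    r=cv2.minAreaRect(p[:,:2].astype(np.float32)*1000);print(n,len(p),'zmed',np.median(p[:,2]).round(4),[np.round(x,1) for x in r]);
    q=p[:,:2]-p[:,:2].mean(0);_,_,V=np.linalg.svd(q,full_matrices=False);print('   axis deg',np.degrees(np.arctan2(V[0,1],V[0,0])).round(2),'mean',p.mean(0).round(4))
if __name__=='__main__':
  for n in('scene','side'):
    p,f=cloud(load(n));x,y,z=p.T;f=f.astype(int)
    print(n)
    box=lambda x0,x1,y0,y1,z0,z1:(x>x0)&(x<x1)&(y>y0)&(y<y1)&(z>z0)&(z<z1)
    wood=(f[:,2]-f[:,0]>30)&(f[:,2]>130)
    rect('rod',p[box(.62,.70,-.08,.15,.11,.122)&wood]); rect('stick',p[box(.6,.72,-.08,.25,.108,.13)&wood])
    rect('roof',p[box(.38,.60,.06,.4,.098,.112)])
    rect('bar',p[box(.43,.51,-.06,.1,.054,.068)&(f.min(1)>130)])
    rect('bed',p[box(.36,.6,-.1,.4,.038,.05)])
    rect('spanner',p[box(.55,.75,.18,.42,.003,.03)&(f.min(1)>90)])
E
python3 m2.py
```

```text
scene
rod 619 zmed 0.1157 [array([662.5,  51.5]), array([196.9,  27.6]), np.float64(88.9)]
   axis deg 92.38 mean [0.6632 0.0584 0.1155]
stick 1056 zmed 0.1158 [array([655.7,  80.1]), array([254.1,  40.2]), np.float64(89.8)]
   axis deg 92.39 mean [0.6616 0.1066 0.1156]
roof 2898 zmed 0.1039 [array([496.2, 230.6]), array([203.1, 116.1]), np.float64(83.4)]
   axis deg 91.33 mean [0.5127 0.2498 0.1041]
bar 738 zmed 0.0598 [array([464.3,  40.9]), array([93.9, 76. ]), np.float64(83.6)]
   axis deg 90.57 mean [0.4756 0.043  0.0597]
bed 2790 zmed 0.044 [array([509.8, 149.3]), array([363.7, 203.7]), np.float64(85.1)]
   axis deg 80.04 mean [0.5251 0.1405 0.044 ]
spanner 1242 zmed 0.0069 [array([663.6, 296.8]), array([255. , 170.9]), np.float64(83.1)]
   axis deg 77.17 mean [0.6536 0.3087 0.0081]
side
rod 437 zmed 0.1172 [array([664.5,  49.5]), array([ 29.5, 201. ]), np.float64(0.1)]
   axis deg 92.43 mean [0.6604 0.0561 0.1169]
stick 713 zmed 0.1173 [array([664.7,  76.7]), array([ 40.2, 254. ]), np.float64(4.6)]
   axis deg 92.45 mean [0.6582 0.1029 0.1172]
roof 2626 zmed 0.1051 [array([494.6, 227.2]), array([202.9, 113.5]), np.float64(83.8)]
   axis deg 84.07 mean [0.485  0.2406 0.1052]
bar 701 zmed 0.0613 [array([463.9,  42. ]), array([102.8,  73.7]), np.float64(83.8)]
   axis deg 93.33 mean [0.4721 0.0421 0.0611]
bed 2402 zmed 0.0453 [array([509.2, 145.7]), array([363.2, 202.5]), np.float64(84.8)]
   axis deg 93.46 mean [0.4595 0.1282 0.0452]
spanner 723 zmed 0.0083 [array([664.1, 305.9]), array([164.8, 238.7]), np.float64(17.3)]
   axis deg 88.78 mean [0.6584 0.3252 0.0084]
```

Request:
servo_tool:
  delta_pos:
    - [20,-2,1]
    - [20,10,2]
    - [30,25,2]
    - [40,40,2]
    - [43.4,50,2]
    - [43.4,58,2]
    - [43.4,58,2]
    - [43.4,58,2]
    - [43.4,58,2]
    - [43.4,58,2]
  dr:
    - [0,0,7]
    - [0,0,14]
    - [0,0,21]
    - [0,0,28]
    - [0,0,35]
    - [0,0,42]
    - [0,0,49]
    - [0,0,56]
    - [0,0,63]
    - [0,0,69]
  hand: [0.6,0.6,0.6,0.6,0.6,0.6,0.6,0.6,0.6,0.6]

```text
clock: 0.93
position: [0.4876, -0.2071, 0.2589]
eef_rot: [-2.154, -2.286, 0.0]
contact_force: [0.1, -0.6, 0.6]
finger_gap: 0.6
grip_force: 0.0
```

Request:
servo_tool:
  delta_pos:
    - [17,28.6,0]
    - [17,28.6,0]
    - [17,28.6,0]
    - [17,28.6,0]
    - [17,28.6,0]
    - [17,28.6,0]
    - [17,28.6,0]
    - [17,28.6,0]
    - [17,28.6,0]
    - [17,28.6,0]
  dr:
    - [0,0,0]
    - [0,0,0]
    - [0,0,0]
    - [0,0,0]
    - [0,0,0]
    - [0,0,0]
    - [0,0,0]
    - [0,0,0]
    - [0,0,0]
    - [0,0,0]
  hand: [0.6,0.6,0.6,0.6,0.6,0.6,0.6,0.6,0.6,0.6]

```text
clock: 1.77
position: [0.6575, 0.0791, 0.2574]
eef_rot: [-2.157, -2.282, 0.002]
contact_force: [0.0, -0.0, -0.6]
finger_gap: 0.6
grip_force: 0.0
```

```bash
python3 - <<'E'
from h import *
c=save('wrist');print(robot.sense()['position'],robot.sense()['eef_rot'],-c['R'].T@c['t'],c['K'],c['z_map'].min(),c['z_map'].max())
E
```

```text
[0.65699214 0.07769944 0.25791512] [-2.15868335e+00 -2.28092965e+00  2.22145636e-03] [0.65299176 0.16014402 0.38483071] [[371.64829954   0.         326.59484444]
 [  0.         371.64829954 235.4770067 ]
 [  0.           0.           1.        ]] 0.0 1.6706263
```

View pics/wrist0.png

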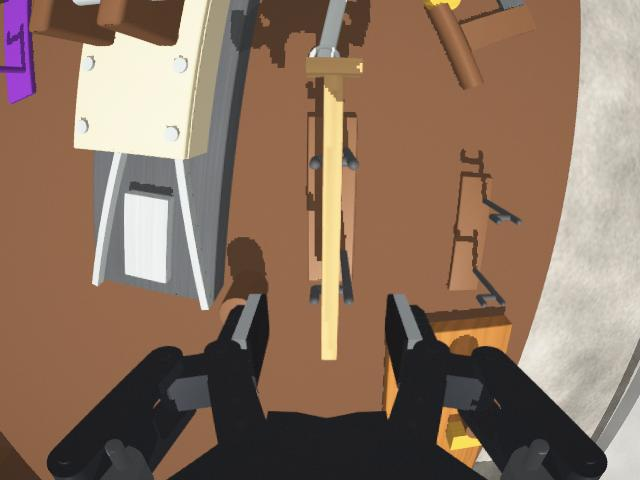

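Stick rear end (329,359), head front edge (334,58); bar corners about (124,193),(173,197),(168,282),(124,277); hood mouth edge (74,148)-(186,160).

```bash
cat >> h.py <<'E'
def fe(c,u,v,z):
    K=c['K'];x=(u-K[0,2])/K[0,0];y=(v-K[1,2])/K[1,1];th=np.hypot(x,y);s=np.sin(th)/th
    r=c['R'].T@np.array([x*s,y*s,np.cos(th)]);o=-c['R'].T@c['t'];return (o+r*(z-o[2])/r[2])[:2].round(4)
E
python3 - <<'E'
from h import *
c=load('wrist')
for n,u,v,z in [('rear',329,359,.117),('rodmid',337,190,.117),('rodfar',333,85,.117),('headL',306,59,.122),('headR',362,62,.122),('bar',124,193,.061),('bar',173,197,.061),('bar',168,282,.061),('bar',124,277,.061),('roof',74,148,.105),('roof',186,160,.105),('bedR',215,307,.045),('railL',97,285,.059),('railR',206,308,.059),('bill',235,310,.07)]: print(n,fe(c,u,v,z))
E
```

```text
rear [ 0.666  -0.0457]
rodmid [0.663  0.1059]
rodfar [0.6556 0.1821]
headL [0.6359 0.1994]
headR [0.6746 0.1996]
bar [0.4562 0.0843]
bar [0.5112 0.0816]
bar [ 0.4976 -0.0084]
bar [ 0.4436 -0.0078]
roof [0.43  0.135]
roof [0.5431 0.1228]
bedR [ 0.5426 -0.0422]
railL [ 0.4021 -0.023 ]
railR [ 0.537  -0.0361]
bill [ 0.5715 -0.0287]
```

Request:
servo_tool:
  delta_pos:
    - [0.3,-0.2,-4]
    - [0.3,-0.2,-8]
    - [0.3,-0.2,-11]
    - [0.3,-0.2,-13]
    - [0.3,-0.2,-14.4]
    - [0.3,-0.2,-14.4]
    - [0.3,-0.2,-14.4]
    - [0.3,-0.2,-14.4]
  dr:
    - [0,0,-1]
    - [0,0,-1]
    - [0,0,-1]
    - [0,0,-1]
    - [0,0,-1]
    - [0,0,-1]
    - [0,0,-1]
    - [0,0,-1]
  hand: [0.6,0.6,0.6,0.6,0.6,0.6,0.6,0.6]

```text
clock: 2.48
position: [0.6604, 0.074, 0.1165]
eef_rot: [2.182, 2.259, 0.002]
contact_force: [0.6, 0.1, -0.3]
finger_gap: 0.602
grip_force: 0.0
```

Request:
servo_tool:
  delta_pos:
    - [0,0,0]
    - [0,0,0]
    - [0,0,0]
    - [0,0,0]
    - [0,0,0]
    - [0,0,0]
    - [0,0,0]
    - [0,0,0]
  dr:
    - [0,0,0]
    - [0,0,0]
    - [0,0,0]
    - [0,0,0]
    - [0,0,0]
    - [0,0,0]
    - [0,0,0]
    - [0,0,0]
  hand: [0.4,0.3,0.2,0.15,0.1,0.05,0.05,0.05]
  grip_force: 60

```text
clock: 3.15
position: [0.6604, 0.0749, 0.116]
eef_rot: [2.18, 2.26, 0.001]
contact_force: [-0.2, -1.9, 5.6]
finger_gap: 0.151
grip_force: 59.6
```

Request:
servo_tool:
  delta_pos:
    - [0,0,1.5]
    - [0,0,3]
    - [0,0,5]
    - [0,0,8]
    - [0,0,11]
    - [0,0,11]
    - [0,0,11]
    - [0,0,11]
  dr:
    - [0,0,0]
    - [0,0,0]
    - [0,0,0]
    - [0,0,0]
    - [0,0,0]
    - [0,0,0]
    - [0,0,0]
    - [0,0,0]
  hand: [0.05,0.05,0.05,0.05,0.05,0.05,0.05,0.05]

```text
clock: 3.82
position: [0.6597, 0.075, 0.2242]
eef_rot: [-2.181, -2.261, 0.001]
contact_force: [0.6, 1.3, -1.5]
finger_gap: 0.146
grip_force: 59.0
```

```bash
cat > st.py <<'E'
from m2 import *
import sys
for n in('scene','side'):
    p,f=cloud(save(n));f=f.astype(int);T=robot.sense()['position']
    wood=(f[:,2]-f[:,0]>30)&(f[:,2]>130)
    m=wood&(np.abs(p-T-[0,0,0]).max(1)<.16)&(abs(p[:,2]-T[2])<.03)
    q=p[m];print(n);rect('stick',q)
    y=q[:,1]
    for lo,hi in((-.12,-.05),(-.05,-.02),(.02,.06),(.06,.1)):
        k=(y-T[1]>lo)&(y-T[1]<hi)
        if k.any():print(lo,q[k].mean(0).round(4),np.percentile(q[k][:,2],90).round(4))
    print(T,robot.sense()['contact_force'],robot.sense()['wrist_torque'])
E
python3 st.py
```

```text
scene
stick 1008 zmed 0.2233 [array([641.3, 139.7]), array([126.6, 283.3]), np.float64(30.3)]
   axis deg 99.93 mean [0.6544 0.1573 0.2208]
-0.12 [6.605e-01 5.000e-04 2.244e-01] 0.2256
-0.05 [0.6683 0.0364 0.2125] 0.2126
0.02 [0.6613 0.1157 0.2217] 0.2251
0.06 [0.6601 0.1554 0.2215] 0.225
[0.65954113 0.07495966 0.22363902] [-0.51435341  0.59164849 -1.10934608] [-0.02239969  0.02229656  0.01770463]
side
stick 767 zmed 0.2241 [array([642.5, 121.8]), array([131.8, 318.5]), np.float64(28.3)]
   axis deg 110.13 mean [0.643  0.1511 0.2205]
-0.12 [ 0.6598 -0.0034  0.2247] 0.2264
-0.05 [0.667  0.052  0.2242] 0.2246
0.02 [0.656  0.1145 0.2228] 0.226
0.06 [0.6543 0.1552 0.2229] 0.226
[0.65945713 0.07491409 0.22342097] [ 0.93487389  0.43526325 -1.092313  ] [ 0.02820092  0.00861376 -0.03151624]
```

Request:
servo_tool:
  delta_pos:
    - [0,-3,0]
    - [0,-7,0]
    - [-3,-10,0]
    - [-6,-13,0]
    - [-9,-16,0]
    - [-12,-19,0]
    - [-15,-22,0]
    - [-18,-25.1,0]
    - [-20.8,-25.1,0]
    - [-20.8,-25.1,0]
  dr:
    - [0,0,0]
    - [0,0,-2]
    - [0,0,-4]
    - [0,0,-6]
    - [0,0,-8]
    - [0,0,-8.4]
    - [0,0,-8.4]
    - [0,0,-8.4]
    - [0,0,-8.4]
    - [0,0,-8.4]
  hand: [0.05,0.05,0.05,0.05,0.05,0.05,0.05,0.05,0.05,0.05]

```text
clock: 4.75
position: [0.4471, -0.1768, 0.2241]
eef_rot: [-2.342, -2.089, 0.003]
contact_force: [1.5, -0.2, -0.3]
finger_gap: 0.14
grip_force: 59.2
```

Request:
servo_tool:
  delta_pos:
    - [0,0,-3]
    - [0,0,-6]
    - [0,0,-9]
    - [0,0,-12]
    - [0,0,-14]
    - [0,0,-14]
    - [0,0,-14]
    - [0,0,-14]
  dr:
    - [0,0,0]
    - [0,0,0]
    - [0,0,0]
    - [0,0,0]
    - [0,0,0]
    - [0,0,0]
    - [0,0,0]
    - [0,0,0]
  hand: [0.05,0.05,0.05,0.05,0.05,0.05,0.05,0.05]

```text
clock: 5.42
position: [0.4525, -0.1762, 0.0858]
eef_rot: [2.341, 2.095, 0.0]
contact_force: [0.9, -1.2, -0.4]
finger_gap: 0.146
grip_force: 59.1
```

```bash
python3 - <<'E'
from h import *
s=robot.sense();print(s['position'],s['eef_rot'],s['contact_force'])
c=save('wrist');print(-c['R'].T@c['t'])
E
```

```text
[ 0.45249559 -0.17623987  0.08578267] [2.34050001e+00 2.09490392e+00 2.57485917e-04] [ 0.88054215 -1.22719398 -0.35006724]
[ 0.46136308 -0.09554267  0.21318494]
```

View pics/wrist0.png

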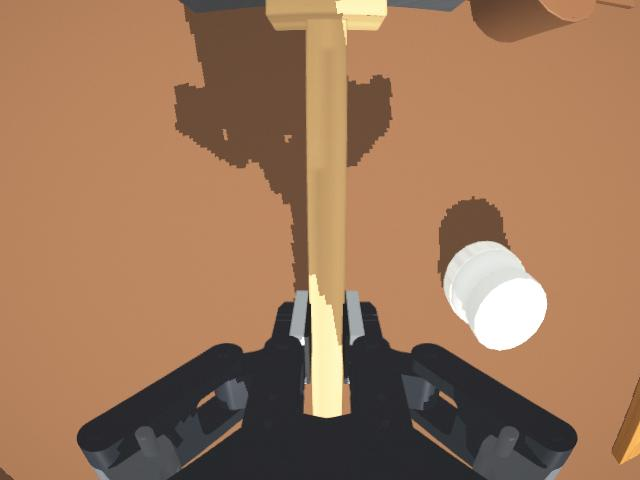

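Stick is straight between the pads (head at (326,14), bed edge just ahead, tin at (495,295) clear). Lowering, then advancing.

Request:
servo_tool:
  delta_pos:
    - [0,0,-1]
    - [0,0,-2.1]
    - [0,0,-2.1]
    - [0,0,-2.1]
    - [0,0,-2.1]
  dr:
    - [0,0,0]
    - [0,0,0]
    - [0,0,0]
    - [0,0,0]
    - [0,0,0]
  hand: [0.05,0.05,0.05,0.05,0.05]

```text
clock: 5.88
position: [0.4526, -0.1764, 0.0652]
eef_rot: [2.34, 2.094, 0.001]
contact_force: [0.1, -0.2, -0.8]
finger_gap: 0.147
grip_force: 59.2
```

```bash
python3 st.py
```

```text
scene
stick 692 zmed 0.0656 [array([ 468.2, -126.2]), array([313.9, 120. ]), np.float64(57.2)]
   axis deg 52.22 mean [ 0.4934 -0.083   0.0642]
-0.12 [ 0.4416 -0.2625  0.0649] 0.0664
-0.05 [ 0.4552 -0.2183  0.0551] 0.0551
0.02 [ 0.4599 -0.1356  0.0625] 0.0663
0.06 [ 0.4643 -0.0962  0.0626] 0.0663
[ 0.45257871 -0.17640258  0.06508842] [ 0.38912622 -0.05143866 -0.9678871 ] [-0.00898182  0.01709153  0.0024487 ]
side
stick 571 zmed 0.0676 [array([ 513.1, -117. ]), array([210.5, 145.8]), np.float64(84.5)]
   axis deg -138.13 mean [ 0.4965 -0.0782  0.0663]
-0.12 [ 0.564  -0.2277  0.0548] 0.0548
-0.05 [ 0.4758 -0.2068  0.0643] 0.0685
0.02 [ 0.456  -0.1356  0.0656] 0.0683
0.06 [ 0.4604 -0.0961  0.0651] 0.0684
[ 0.45251361 -0.17636126  0.06495372] [-1.41890919 -0.88746075 -1.82578005] [-0.03930113  0.00130759 -0.00454482]
```

Request:
servo_tool:
  delta_pos:
    - [0.16,1.5,0]
    - [0.3,2.7,0]
    - [0.38,3.5,0]
    - [0.44,4,0]
    - [0.5,4.5,0]
    - [0.55,5,0]
    - [0.61,5.5,0]
    - [0.66,6,0]
    - [0.66,6,0]
  dr:
    - [0,0,0]
    - [0,0,0]
    - [0,0,0]
    - [0,0,0]
    - [0,0,0]
    - [0,0,0]
    - [0,0,0]
    - [0,0,0]
    - [0,0,0]
  hand: [0.05,0.05,0.05,0.05,0.05,0.05,0.05,0.05,0.05]

```text
clock: 6.73
position: [0.4586, -0.1153, 0.064]
eef_rot: [-2.34, -2.095, -0.0]
contact_force: [0.9, -0.1, -1.8]
finger_gap: 0.144
grip_force: 59.2
```

```bash
python3 - <<'E'
from h import *
s=robot.sense();print(s['position'],s['eef_rot'],s['contact_force'])
c=save('wrist');save('scene')
cv2.imwrite('pics/c3.png',np.hstack([c['frame'][:,120:540],cv2.resize(load('scene')['frame'][170:350,240:390],(400,480))[:,:380]]))
E
```

```text
[ 0.45860395 -0.11527206  0.06395525] [-2.34013134e+00 -2.09526023e+00 -4.94539785e-04] [ 0.88402561 -0.10949431 -1.83055802]
```

View pics/c3.png

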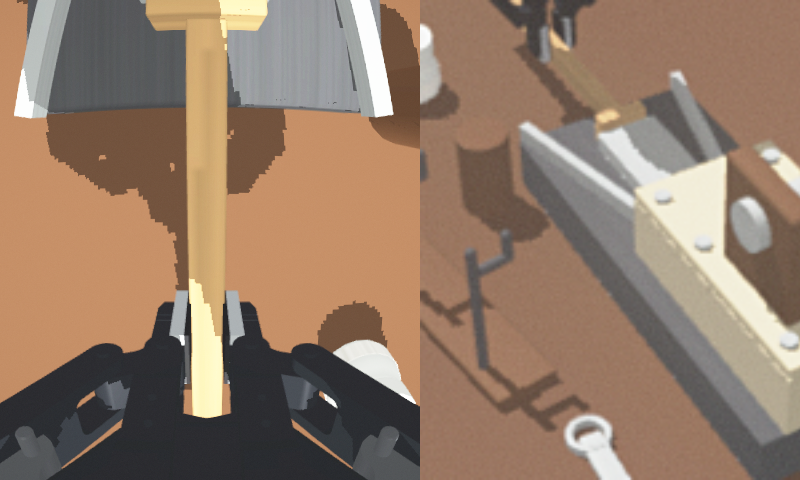

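Wrist view: stick centred between the rail ends ((28,105) and (378,105)); scene part: head against the bar's rear edge at (615,125). Continue pushing.

Request:
servo_tool:
  delta_pos:
    - [0.08,0.7,0]
    - [0.15,1.4,0]
    - [0.23,2.1,0]
    - [0.31,2.8,0]
    - [0.39,3.5,0]
    - [0.46,4.2,0]
    - [0.54,4.9,0]
    - [0.62,5.6,0]
    - [0.62,5.6,0]
  dr:
    - [0,0,0]
    - [0,0,0]
    - [0,0,0]
    - [0,0,0]
    - [0,0,0]
    - [0,0,0]
    - [0,0,0]
    - [0,0,0]
    - [0,0,0]
  hand: [0.05,0.05,0.05,0.05,0.05,0.05,0.05,0.05,0.05]

```text
clock: 7.58
position: [0.4648, -0.0586, 0.064]
eef_rot: [-2.339, -2.096, -0.001]
contact_force: [-0.5, 0.2, -1.1]
finger_gap: 0.147
grip_force: 59.2
```

Request:
servo_tool:
  delta_pos:
    - [0.05,0.5,0]
    - [0.11,1,0]
    - [0.16,1.5,0]
    - [0.22,2,0]
    - [0.28,2.5,0]
    - [0.33,3,0]
    - [0.33,3,0]
  dr:
    - [0,0,0]
    - [0,0,0]
    - [0,0,0]
    - [0,0,0]
    - [0,0,0]
    - [0,0,0]
    - [0,0,0]
  hand: [0.05,0.05,0.05,0.05,0.05,0.05,0.05]

```text
clock: 8.17
position: [0.4681, -0.029, 0.0639]
eef_rot: [-2.34, -2.095, -0.001]
contact_force: [-1.3, 0.5, -2.3]
finger_gap: 0.145
grip_force: 59.2
```

Request:
servo_tool:
  delta_pos:
    - [0.04,0.4,0]
    - [0.09,0.8,0]
    - [0.13,1.2,0]
    - [0.15,1.4,0]
    - [0.18,1.6,0]
  dr:
    - [0,0,0]
    - [0,0,0]
    - [0,0,0]
    - [0,0,0]
    - [0,0,0]
  hand: [0.05,0.05,0.05,0.05,0.05]

```text
clock: 8.58
position: [0.4699, -0.0138, 0.064]
eef_rot: [2.341, 2.095, -0.0]
contact_force: [-1.3, -2.6, -0.6]
finger_gap: 0.149
grip_force: 59.2
```

Request:
servo_tool:
  delta_pos:
    - [0.02,0.2,0]
    - [0.04,0.4,0]
    - [0.07,0.6,0]
    - [0.09,0.8,0]
  dr:
    - [0,0,0]
    - [0,0,0]
    - [0,0,0]
    - [0,0,0]
  hand: [0.05,0.05,0.05,0.05]

```text
clock: 8.92
position: [0.4708, -0.006, 0.064]
eef_rot: [-2.341, -2.095, 0.0]
contact_force: [-0.4, -2.1, -0.9]
finger_gap: 0.143
grip_force: 59.2
```

Request:
servo_tool:
  delta_pos:
    - [0.02,0.2,0]
    - [0.04,0.4,0]
    - [0.07,0.6,0]
    - [0.09,0.8,0]
  dr:
    - [0,0,0]
    - [0,0,0]
    - [0,0,0]
    - [0,0,0]
  hand: [0.05,0.05,0.05,0.05]

```text
clock: 9.25
position: [0.4717, 0.0021, 0.064]
eef_rot: [-2.341, -2.095, 0.0]
contact_force: [-1.0, -2.5, -0.7]
finger_gap: 0.145
grip_force: 59.2
```

Request:
servo_tool:
  delta_pos:
    - [0.02,0.2,0]
    - [0.04,0.4,0]
    - [0.07,0.6,0]
    - [0.09,0.8,0]
  dr:
    - [0,0,0]
    - [0,0,0]
    - [0,0,0]
    - [0,0,0]
  hand: [0.05,0.05,0.05,0.05]

```text
clock: 9.58
position: [0.4726, 0.0101, 0.064]
eef_rot: [-2.341, -2.095, -0.0]
contact_force: [0.3, -2.6, -1.0]
finger_gap: 0.143
grip_force: 59.2
```

Request:
servo_tool:
  delta_pos:
    - [0.02,0.2,0]
    - [0.04,0.4,0]
    - [0.07,0.6,0]
    - [0.09,0.8,0]
  dr:
    - [0,0,0]
    - [0,0,0]
    - [0,0,0]
    - [0,0,0]
  hand: [0.05,0.05,0.05,0.05]

```text
clock: 9.92
position: [0.4736, 0.0181, 0.064]
eef_rot: [-2.341, -2.095, 0.0]
contact_force: [-0.3, -2.7, -0.9]
finger_gap: 0.145
grip_force: 59.2
```

Request:
servo_tool:
  delta_pos:
    - [0.02,0.2,0]
    - [0.04,0.4,0]
    - [0.07,0.6,0]
    - [0.09,0.8,0]
  dr:
    - [0,0,0]
    - [0,0,0]
    - [0,0,0]
    - [0,0,0]
  hand: [0.05,0.05,0.05,0.05]

```text
clock: 10.25
position: [0.4745, 0.0261, 0.064]
eef_rot: [2.341, 2.095, 0.0]
contact_force: [-0.5, -1.6, -1.1]
finger_gap: 0.141
grip_force: 59.2
```

Request:
servo_tool:
  delta_pos:
    - [0.02,0.2,0]
    - [0.04,0.4,0]
    - [0.07,0.6,0]
    - [0.09,0.8,0]
  dr:
    - [0,0,0]
    - [0,0,0]
    - [0,0,0]
    - [0,0,0]
  hand: [0.05,0.05,0.05,0.05]

```text
clock: 10.58
position: [0.4752, 0.0327, 0.064]
eef_rot: [2.34, 2.093, -0.004]
contact_force: [-1.3, -13.7, -1.0]
finger_gap: 0.146
grip_force: 59.3
```

Request:
servo_tool:
  delta_pos:
    - [-0.01,-0.1,0]
    - [-0.01,-0.1,0]
    - [-0.01,-0.1,0]
  dr:
    - [0,0,0]
    - [0,0,0]
    - [0,0,0]
  hand: [0.05,0.05,0.05]

```text
clock: 10.83
position: [0.4752, 0.0325, 0.064]
eef_rot: [2.341, 2.094, -0.002]
contact_force: [-1.4, -5.7, -0.1]
finger_gap: 0.144
grip_force: 59.2
```

Request:
servo_tool:
  delta_pos:
    - [0.01,0.1,0]
    - [0.01,0.1,0]
    - [0.01,0.1,0]
    - [0.01,0.1,0]
  dr:
    - [0,0,0]
    - [0,0,0]
    - [0,0,0]
    - [0,0,0]
  hand: [0.05,0.05,0.05,0.05]

```text
clock: 11.17
position: [0.4752, 0.0328, 0.064]
eef_rot: [2.341, 2.093, -0.003]
contact_force: [-1.7, -10.4, 0.2]
finger_gap: 0.146
grip_force: 59.3
```

Steady 10 N: bar firmly on the stop. Withdraw slowly.

Request:
servo_tool:
  delta_pos:
    - [-0.01,-0.1,0]
    - [-0.02,-0.2,0]
    - [-0.03,-0.3,0]
    - [-0.04,-0.4,0]
    - [-0.05,-0.5,0]
    - [-0.07,-0.6,0]
    - [-0.08,-0.7,0]
    - [-0.09,-0.8,0]
    - [-0.1,-0.9,0]
    - [-0.11,-1,0]
  dr:
    - [0,0,0]
    - [0,0,0]
    - [0,0,0]
    - [0,0,0]
    - [0,0,0]
    - [0,0,0]
    - [0,0,0]
    - [0,0,0]
    - [0,0,0]
    - [0,0,0]
  hand: [0.05,0.05,0.05,0.05,0.05,0.05,0.05,0.05,0.05,0.05]

```text
clock: 12.0
position: [0.4742, 0.0239, 0.064]
eef_rot: [-2.341, -2.095, -0.0]
contact_force: [-0.4, -1.5, -1.5]
finger_gap: 0.144
grip_force: 59.2
```

Request:
servo_tool:
  delta_pos:
    - [-0.22,-2,0]
    - [-0.44,-4,0]
    - [-0.77,-7,0]
    - [-1.1,-10,0]
    - [-1.4,-13,0]
    - [-1.8,-16,0]
    - [-2.1,-19,0]
    - [-2.3,-21,0]
    - [-2.3,-21,0]
    - [-2.3,-21,0]
  dr:
    - [0,0,0]
    - [0,0,0]
    - [0,0,0]
    - [0,0,0]
    - [0,0,0]
    - [0,0,0]
    - [0,0,0]
    - [0,0,0]
    - [0,0,0]
    - [0,0,0]
  hand: [0.05,0.05,0.05,0.05,0.05,0.05,0.05,0.05,0.05,0.05]

```text
clock: 12.83
position: [0.451, -0.1869, 0.0639]
eef_rot: [-2.343, -2.092, -0.0]
contact_force: [0.2, -0.5, -0.8]
finger_gap: 0.144
grip_force: 59.2
```

Request:
servo_tool:
  delta_pos:
    - [-1,-3,0]
    - [-3.1,-4.8,0]
    - [-3.1,-4.8,-1]
    - [-3.1,-4.8,-2]
    - [-3.1,-4.8,-3]
    - [-3.1,-4.8,-4]
    - [-3.1,-4.8,-4.4]
    - [-3.1,-4.8,-4.5]
    - [-3.1,-4.8,-4.5]
  dr:
    - [0,0,0]
    - [0,0,0]
    - [0,0,0]
    - [0,0,0]
    - [0,0,0]
    - [0,0,0]
    - [0,0,0]
    - [0,0,0]
    - [0,0,0]
  hand: [0.05,0.05,0.05,0.05,0.05,0.05,0.05,0.05,0.05]

```text
clock: 13.58
position: [0.4204, -0.2334, 0.019]
eef_rot: [-2.34, -2.096, -0.0]
contact_force: [0.1, -0.6, -1.5]
finger_gap: 0.144
grip_force: 59.2
```

Request:
servo_tool:
  delta_pos:
    - [0,0,-0.1]
    - [0,0,-0.1]
    - [0,0,-0.1]
  dr:
    - [0,0,0]
    - [0,0,0]
    - [0,0,0]
  hand: [0.05,0.05,0.05]

```text
clock: 13.83
position: [0.4205, -0.2342, 0.0184]
eef_rot: [2.34, 2.095, 0.0]
contact_force: [0.3, 0.2, -0.4]
finger_gap: 0.146
grip_force: 59.2
```

Request:
servo_tool:
  delta_pos:
    - [0,0,-0.1]
    - [0,0,-0.15]
    - [0,0,-0.15]
  dr:
    - [0,0,0]
    - [0,0,0]
    - [0,0,0]
  hand: [0.05,0.05,0.05]

```text
clock: 14.08
position: [0.4204, -0.2343, 0.0167]
eef_rot: [2.341, 2.094, 0.0]
contact_force: [-0.2, -0.6, 1.2]
finger_gap: 0.148
grip_force: 59.6
```

Touched down (force rose from −1 to +1.2 N). Open gently and rise.

Request:
servo_tool:
  delta_pos:
    - [0,0,0]
    - [0,0,0]
    - [0,0,0]
    - [0,0,0.2]
    - [0,0,0.4]
    - [0,0,0.4]
    - [0,0,0.4]
  dr:
    - [0,0,0]
    - [0,0,0]
    - [0,0,0]
    - [0,0,0]
    - [0,0,0]
    - [0,0,0]
    - [0,0,0]
  hand: [0.18,0.22,0.28,0.35,0.45,0.5,0.5]

```text
clock: 14.67
position: [0.4203, -0.2342, 0.0207]
eef_rot: [2.341, 2.095, 0.0]
contact_force: [0.8, 0.2, -0.6]
finger_gap: 0.503
grip_force: 0.0
```

Request:
servo_tool:
  delta_pos:
    - [0,0,1]
    - [0,0,3]
    - [0,0,6]
    - [0,0,10]
    - [-2,-5,14]
    - [-4,-9,16]
    - [-4,-12,16]
    - [-4,-12,16]
  dr:
    - [0,0,0]
    - [0,0,0]
    - [0,0,0]
    - [0,0,0]
    - [0,0,0]
    - [0,0,0]
    - [0,0,0]
    - [0,0,0]
  hand: [0.5,0.5,0.5,0.5,0.5,0.5,0.5,0.5]

```text
clock: 15.33
position: [0.3797, -0.3582, 0.1828]
eef_rot: [2.339, 2.09, -0.002]
contact_force: [-0.0, 0.4, -0.5]
finger_gap: 0.499
grip_force: 0.0
```

```bash
python3 - <<'E'
from h import *
print(robot.sense()['position'],robot.sense()['contact_force'])
a=save('scene')['frame'];c=save('wrist')['frame']
cv2.imwrite('pics/c4.png',np.hstack([cv2.resize(a[120:420,140:480],(400,353)),cv2.resize(c,(400,353))]))
E
```

```text
[ 0.37973447 -0.3582313   0.18279884] [-0.03982313  0.41735462 -0.50850687]
```

View pics/c4.png

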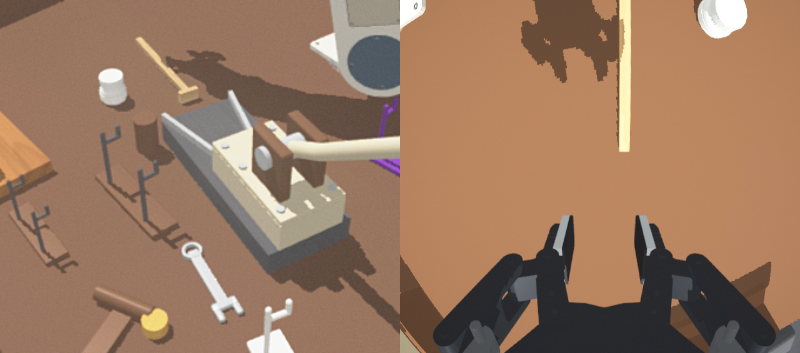

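The stick lies flat, its head at (188,95) clear of the bed. The bar is under the hood, and the billet, tin and spanner are undisturbed.

```bash
python3 -c "
from bench import robot
print(robot.job_done())"
```

```text
the job is handed in; nothing more can be done
None
```

I pushed the bar up against the sprung stop with a steady reading of about 10 N at the wrist, then drew the stick out, laid it flat on the bench and handed the job in; no verdict came back, and the bar's final contact with the stop is hidden under the hood, so I couldn't confirm it directly.

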